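# Clip the red nail-colour sample card onto the display stand

## Task

Take the sample card with the red finger tab out of the desk rack and hang it on the display stand, whose arm may be clamped at any height: press the sprung gate of the card's snap hook against the stand's wire loop until the loop is inside the hook and the gate has sprung shut behind it. Still holding the card, pull it down lightly (about 7 newtons, for half a second) to feel that it has caught, then let go so that it hangs freely. Never load the loop hard with the card (15 newtons is too much), and leave the other card, the bottles and the jar where they are.

Things in the scene. Friction and masses are not known exactly. Their poses are not given: they have to be found in the camera images.
- red_card: Card to hang, 0.18 kg: white panel 100 mm wide (x), 8 thick (y), with red nail tips, under a 10 mm thick aluminium rail, top 84 mm up; snap hook on the rail's middle, red finger tab at its -x end. Origin: middle of the panel's bottom edge; z up, x towards the hook's gate side. It stands in one of the rack's slots, 30 mm deep.
- red_card_tab (a point): Point to grip on the red card's finger tab, 38 mm to -x of the card's middle line and 110 mm above its origin; card's axes. The tab is 24 mm wide (x), 10 mm thick (y, grip across it); its top lies 14 mm above this point. The hook's spine begins 16 mm to +x of this point, the hook's top lies 36 mm above it.
- red_card_hook (a point): Seat under the hook's crown, 134 mm above the card's origin, x = y = 0: the loop bar's centre lies here when the card hangs. Card's axes. Hook of 8 mm round wire in the card's x-z plane: spine's inner face at x = -14 mm (from this point), crown top 12 mm above, nose at x = 10 to 18 mm, its end 10 mm below. The bar's centre comes in 15 to 23 mm below this point.
- red_card_gate (a joint): Brass gate, 32 x 6 mm, from its pin (14 mm to +x, 44 mm below the seat point) up to the nose; outer face at x = 17 mm. Radians: 0 shut (cannot swing out), grows inwards, stop at 0.85. Pressing needs 3 to 9 N. Bar pressed in to x = 5 mm or less clears the nose; when the card is then lowered, the bar leaves the gate's tip and the gate springs shut.
- stand: Display stand fixed on the desk: round white foot of 130 mm, post 16 mm thick, 360 mm high, and a level arm to its -x, clamped somewhere so that the loop's bar centre is 200 to 260 mm above the desk: the height is not measured, find it by touch or sight. Origin: under the foot's centre, on the post's axis; z up. The hook is pressed on along +x, towards the post.
- loop_foot (a point): Point on the desk straight below the centre of the loop's front bar (130 mm to -x of the post's axis); axes as the stand's. The bar is 8 mm round, level, along y; the loop is 24 mm wide inside; its legs run 42 mm back along +x, level with the bar, to a cross plate on the arm (16 mm wide, 10 mm high). Bar and arm do not yield.
- rack: Fixed grey desk rack, 118 x 150 mm (x, y), origin under its centre. Two upright slots along its x at y = -40 and +40 mm, with clear walls up to 42 mm; the cards stand 12 mm up in them and come out straight up.
- blue_card: Other sample card in the other slot, alike but with a blue tab and blue nail tips: leave it.
- booster: White bottle with a blue label, 48 mm wide, 125 mm high, loose; origin under its centre: leave it.
- oil: Amber glass bottle, 52 mm wide, 100 mm high, loose; origin under its centre: leave it.
- scrub: White jar with an orange label, 84 mm wide, 55 mm high, loose; origin under its centre: leave it.

How it is judged (in metres and radians):
On the way, in this order (a step that is already met when the one before it is completed fails the run):
1. the loop presses the red card's gate open (value of joint red_card_gate above 0.3 rad and contact force between red_card and stand above 1.5 N), for 0.1 s.
2. gate shut behind the loop, the held card is pulled on it with more than 4 N (value of joint red_card_gate below 0.12 rad and x of red_card_hook in the frame of loop_foot between -0.013 and 0.013 m and y of red_card_hook in the frame of loop_foot between -0.013 and 0.013 m and contact force between the fingers and red_card above 1 N and contact force between red_card and stand above 4 N), for 0.25 s.
At the end, for the whole second after the job is handed in: The red card hangs by its hook from the stand's loop, let go, off the desk, still (under 50 mm/s) and upright within 14 degrees, its gate shut (under 0.12 rad), the seat under its crown within 13 mm of the loop's bar centre, along and across (value of joint red_card_gate below 0.12 rad and x of red_card_hook in the frame of loop_foot between -0.013 and 0.013 m and y of red_card_hook in the frame of loop_foot between -0.013 and 0.013 m and angle between red_card's own z axis and vertical below 0.25 rad and linear speed of red_card below 0.05 m/s and contact force between red_card and stand above 0.5 N and height (world z) of red_card above 0.045 m); the robot touches nothing.
It fails at once if red card and stand press on each other with more than 15 N (contact force between red_card and stand above 15 N).
It fails at once if the other card, a bottle or the jar is moved more than 20 mm (distance of any of blue_card, booster, oil, scrub from where it was at the start of the episode above 0.02 m).
It also fails if it takes over 58 s, if anything falls off the work surface, if the arm or the gripper's body presses on something with over 40 N, if the wrist force passes 120 N, or if a joint passes its speed limit or range.

## Robot

A 6-joint arm with a two-finger parallel gripper is mounted at the origin on the work surface. World frame = base frame: x ahead of the robot, y to its left, z up, the work surface at z = 0. Lengths are in m, angles in degrees, forces in N, time in s.
With the tool pointing down it reaches from about 0.4 to 0.825 m from the base axis. Payload 7 kg.
Tool frame: the origin (TCP) lies at the very end of the fingers, on their centre line; the grasp point (between the pads) lies hold_point_z behind it (hold_point_z is the distance from the TCP to the grasp point, in m); z points along the fingers, y is the direction in which the jaws open and shut (so a half turn about z gives the same grasp; the last joint's range is limited). The gripper opens to 88 mm and grips with 3 to 60 N. Pads are 19 mm wide; open, the fingers measure 130 mm over their backs; the gripper's body (78 mm by 193 mm) begins 47 mm behind the grasp point.
Start: joints at [84.632, 20.546, 0.682, 0, -70.136, -16.507], TCP at [0.252, 0.626, 0.227] pointing down, gripper open.
Joint ranges: [-176.03, 176.03], [-82.01, 121.73], [-58.28, 71.71], [-173.87, 95.51], [-174.79, -0.11], [-173.66, 173.66]. Speed limits (degrees/s): [136.94, 136.94, 172.46, 180, 180, 180].

## Interface

Orientations are given as [roll, pitch, yaw] about the fixed x, y, z axes, in that order (R = Rz(yaw) Ry(pitch) Rx(roll)).
In Python, from plant import get_obs, snapshot, close_job, hold_point_z gives the robot as it stands. The module is installed in compiled form; this text tells all that it offers.
- The arm moves only by the tool jog_arm, never from a script. Its argument "commands" is a list of rows, each a list of 4 numbers: the shift along the world's x, y, z in mm, then the turn about the world's z in degrees. In form: [[x, y, z, turn], ...]. A call has exactly 10 rows; each row shifts and turns the commanded pose from where the row before left it; what a row does not reach is not made up. A row lasts 1/12 s, in which the tool goes at most 41.7 mm and 7.16 degrees, less where a joint would pass 70% of its speed; a pose out of reach is approached as far as the arm can. A call is refused whole if a number of a shift passes 41.7 or a number of a turn 7.16, either way. A call with a gripper value outside its range is refused whole. "fingers" is the finger opening in mm, from 0 to 87.6, set as the call begins (left out, the last holds). The fingers move at their own pace and stop on an object; the grip force is fixed at half the most. Time passes only in rows, so rows that do not move let the fingers close, or fill a call up. It gives the time, the measured TCP pose, the force and the opening at its end, in the units of the state.
- get_obs(): the state, without advancing time (a new reading comes with each control period).
- snapshot(name): name is "scene" or "top" or "wrist"; returns a dict with "image" (480x640x3 uint8, red, green, blue), "fov_y" (degrees; the focal length in pixels is half the picture's height over the tangent of half this angle, whatever the lens; pixels are square), "cx", "cy" (the principal point, pixels), "rvec" (rotation vector, rad) and "tvec" (3), from world to camera coordinates, as OpenCV has them; the wrist camera has in their place "mount" (4x4, takes a point from camera to tool coordinates, whose origin is the TCP and whose axes are the flange's). Camera axes: x right, y down, z forward; pixel columns grow to the right and rows downward; lengths in m; the calibration is good to about 2 mm. The wrist camera is an equidistant fisheye: a pixel r from the principal point sees the ray r / f radians off the axis. A picture is of the moment at which its call begins: read the wrist's pose just before it. There is no depth.
- close_job(): hands the job in, once; it reports no verdict.
The state is a dict: "clock": time; "joint_pos": joint angles; "qvel": joint speeds; "tau": joint torques, N m; "tool_pos": TCP position; "orientation": TCP orientation; "force": force on the tool from outside, world axes, zero at the start; "moment": the same for the moment, N m; "opening": finger opening in m.
Only numpy, scipy, OpenCV 4.12 (cv2) and the standard library are available. Lean on these libraries where they do the work, as an engineer would, in place of code of your own. Each camera call takes 0.05 s, during which the arm holds its last target.

## Working session

There is one attempt and no reset: what is moved stays moved. The work goes in short steps, Python scripts to look and compute and a tool call to move; the robot and the scene stay as the last step left them, time stands still between calls to the robot, and variables do not carry over. Pictures are saved under pics/ and viewed, and the job is handed in when it is done.

Besides the shell and the picture viewer there is one more tool, called by a JSON object that holds its "name" and its "arguments", one argument or row to a line. jog_arm: Moves the arm, as the interface text tells. Its arguments: {"type":"object","properties":{"commands":{"type":"array","items":{"type":"array","items":{"type":"number"}}},"fingers":{"type":"number"}},"required":["commands"]}

```bash
mkdir -p pics; cat > h.py <<'E'
import numpy as np, cv2, json
from plant import get_obs, snapshot, close_job, hold_point_z
def save(n,fn):
    o=get_obs(); s=snapshot(n)
    cv2.imwrite('pics/'+fn+'.png',s['image'][:,:,::-1])
    m={k:(np.asarray(v).tolist()) for k,v in s.items() if k!='image'}
    m['tool_pos']=np.asarray(o['tool_pos']).tolist(); m['orientation']=np.asarray(o['orientation']).tolist()
    json.dump(m,open('pics/'+fn+'.json','w')); return s,o
def ray(fn,u,v):
    m=json.load(open('pics/'+fn+'.json'))
    f=240/np.tan(np.radians(m['fov_y'])/2)
    R=cv2.Rodrigues(np.array(m['rvec'],float))[0]; t=np.array(m['tvec'],float).ravel()
    d=R.T@np.array([(u-m['cx'])/f,(v-m['cy'])/f,1]); return -R.T@t,d/np.linalg.norm(d)
def atz(fn,u,v,z):
    c,d=ray(fn,u,v); return c+d*(z-c[2])/d[2]
def proj(fn,p):
    m=json.load(open('pics/'+fn+'.json')); f=240/np.tan(np.radians(m['fov_y'])/2)
    K=np.array([[f,0,m['cx']],[0,f,m['cy']],[0,0,1]])
    return cv2.projectPoints(np.array(p,float).reshape(-1,3),np.array(m['rvec'],float),np.array(m['tvec'],float),K,None)[0].reshape(-1,2)
E
python3 - <<'E'
from h import *
print(hold_point_z, get_obs())
for n in ['scene','top','wrist']:
    s,o=save(n,n+'0'); print(n,{k:v for k,v in s.items() if k!='image'})
E
```

```text
0.0188 {'clock': 0.0, 'joint_pos': array([ 8.46295709e+01,  2.05916466e+01,  6.31537062e-01, -1.98216017e-02,
       -7.01345302e+01, -1.65073021e+01]), 'qvel': array([-0.08746465,  0.00797183,  0.04171964,  0.10355096, -0.01287369,
        0.01733597]), 'tau': array([-2.26565724e-03, -5.82722390e+01,  2.93057907e+01,  6.99756503e+00,
        7.07566258e-03, -1.58204384e-04]), 'tool_pos': array([0.25136227, 0.62591192, 0.22560424]), 'orientation': array([ 1.79903966e+02, -9.02797381e-03, -2.18844747e+01]), 'force': array([ 0.2172118 , -1.07148945,  0.37057576]), 'moment': array([ 0.0060434 ,  0.04986185, -0.00830092]), 'opening': 0.08767138799114482}
scene {'fov_y': 49.813361456019614, 'cx': 320.6413589734998, 'cy': 235.86480525096593, 'rvec': array([ 1.68268986,  2.16052623, -0.60754406]), 'tvec': array([ 0.226053  , -0.42623536,  1.36041824])}
top {'fov_y': 48.532188859497005, 'cx': 318.9392100209242, 'cy': 235.26331436910058, 'rvec': array([ 2.19522798, -2.18140587,  0.07883276]), 'tvec': array([-0.08115072,  0.61552688,  1.02647518])}
wrist {'fov_y': 65.70646984690485, 'cx': 319.1050162711898, 'cy': 243.51654622385692, 'mount': array([[ 1.38383241e-03, -9.60333666e-01, -2.78850021e-01,
         7.60906375e-02],
       [ 9.99999042e-01,  1.32262440e-03,  4.07639715e-04,
         8.92826925e-04],
       [-2.26562989e-05, -2.78850318e-01,  9.60334577e-01,
        -1.56727729e-01],
       [ 0.00000000e+00,  0.00000000e+00,  0.00000000e+00,
         1.00000000e+00]])}
```

View pics/scene0.png

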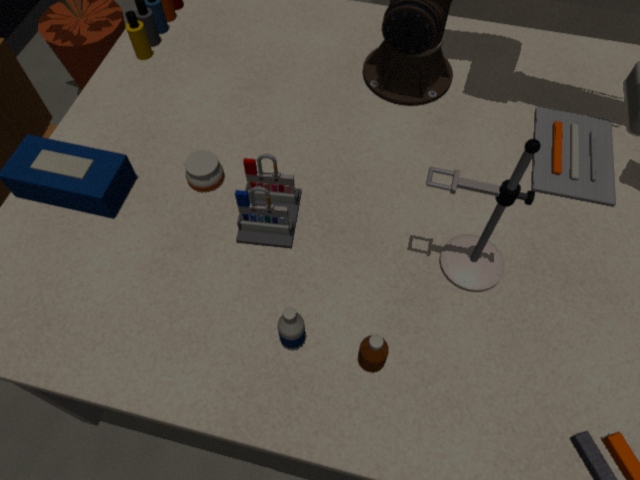

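View pics/top0.png

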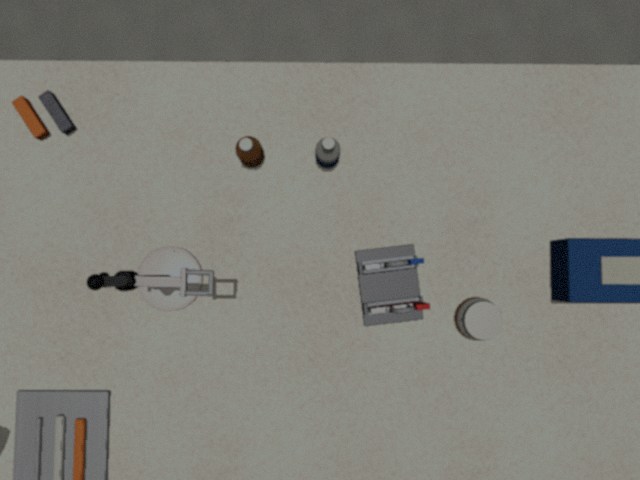

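View pics/wrist0.png

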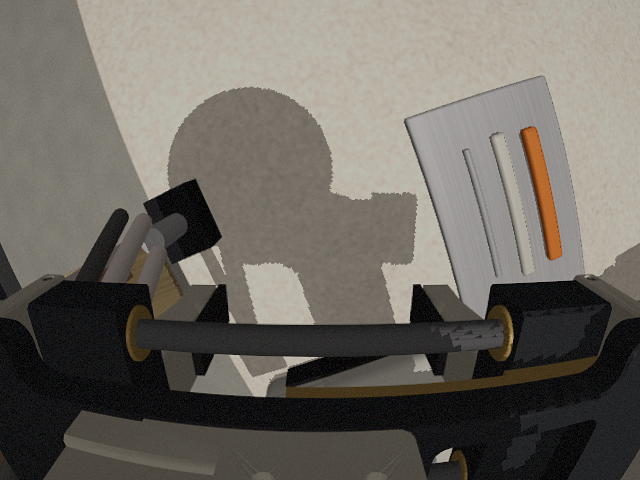

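The scene picture has the rack near (268,205), with the red tab at (250,167), and the stand foot at (472,262) with its loop at (442,179). The top picture has the rack near (390,285), the red tab at (423,306) and the loop at (200,283). I'll zoom in on these.

```bash
python3 - <<'E'
from h import *
def crop(fn,x,y,w,h,k,out):
    im=cv2.imread('pics/'+fn+'.png')[y:y+h,x:x+w]; cv2.imwrite('pics/'+out+'.png',cv2.convertScaleAbs(cv2.resize(im,None,fx=k,fy=k,interpolation=cv2.INTER_CUBIC),alpha=1.5))
crop('scene0',225,140,100,115,5,'c1'); crop('top0',340,230,120,110,6,'c2'); crop('scene0',400,130,150,170,3.5,'c3'); crop('top0',80,235,170,90,4.7,'c4')
for u,v in [(423,306),(417,261),(390,285)]: print(atz('top0',u,v,.12))
for u,v in [(250,167),(241,198)]: print(atz('scene0',u,v,.125))
for u,v in [(171,279)]: print('foot',atz('top0',u,v,0))
print('foot s',atz('scene0',472,262,0))
print(ray('top0',320,240),ray('scene0',320,240))
E
```

```text
[ 0.4851473  -0.26159313  0.12      ]
[ 0.56453208 -0.25149221  0.12      ]
[ 0.52175448 -0.20335594  0.12      ]
[ 0.49221141 -0.2553906   0.125     ]
[ 0.56915105 -0.2482722   0.125     ]
foot [0.52814172 0.21719173 0.        ]
foot s [0.52484761 0.22121965 0.        ]
(array([ 0.54439139, -0.0737158 ,  1.06644928]), array([ 0.05950857, -0.00543358, -0.99821301])) (array([1.09717625, 0.04170026, 0.93700571]), array([-0.49996097, -0.12572708, -0.85687323]))
```

View pics/c1.png

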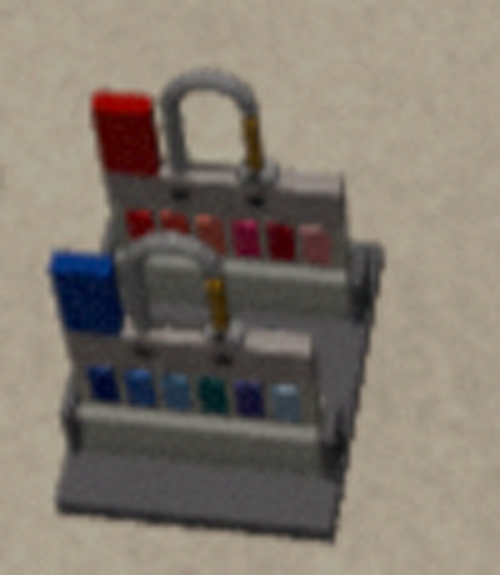

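View pics/c2.png

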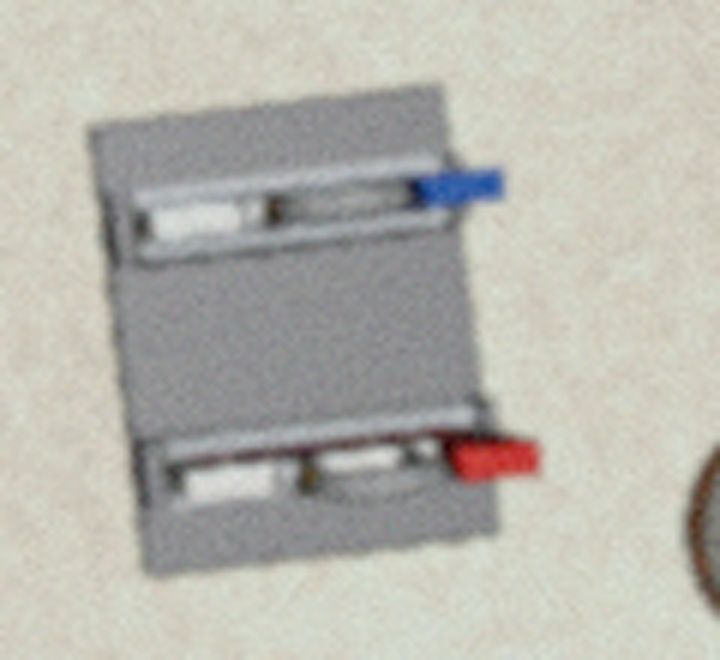

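View pics/c3.png

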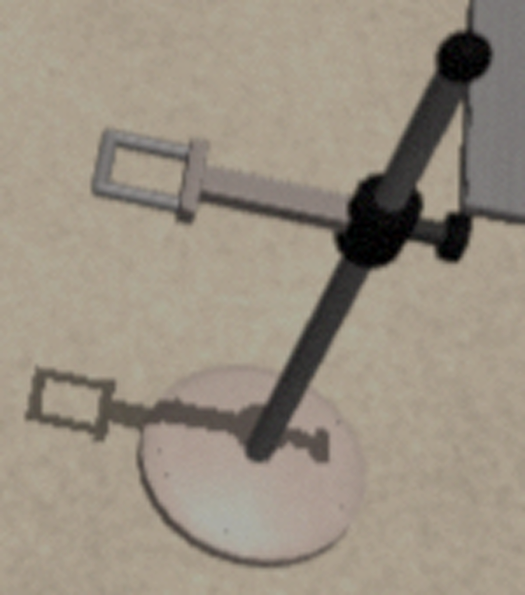

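View pics/c4.png

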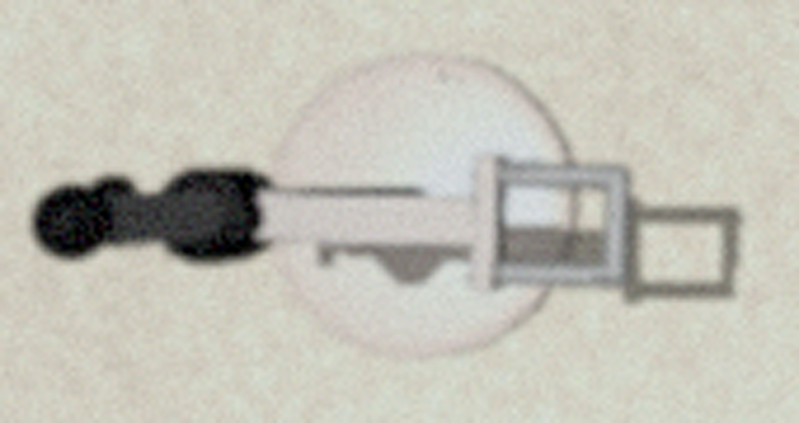

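```bash
cat > fit.py <<'E'
from h import *
from scipy.optimize import least_squares
def pc(u,v,k,ox,oy): return np.array([ox+(u+.5)/k-.5, oy+(v+.5)/k-.5])
C1=lambda u,v:('scene0',pc(u,v,5,225,140)); C2=lambda u,v:('top0',pc(u,v,6,340,230)); C3=lambda u,v:('scene0',pc(u,v,3.5,400,130)); C4=lambda u,v:('top0',pc(u,v,4.7,80,235))
def T(p,q): x,y,a=p; c,s=np.cos(a),np.sin(a); return np.array([x+c*q[0]-s*q[1],y+s*q[0]+c*q[1],q[2]])
def run(obs,p0,f):
    def res(p): return np.concatenate([proj(fn,f(p,q))[0]-uv for (fn,uv),q in obs(p)])
    r=least_squares(res,p0,loss='soft_l1'); print(r.x,np.degrees(r.x[2])); print(np.round(res(r.x).reshape(-1,2),1).tolist()); return r.x
# stand: x,y,yaw,h
st=run(lambda p:[(C4(618,172),(-.130,.016,p[3])),(C4(618,277),(-.130,-.016,p[3])),
  (C3(111,136),(-.130,-.016,p[3])),(C3(100,187),(-.130,.016,p[3])),
  (C3(260,452),(0,0,.01)),(C4(70,222),(0,0,.36)),(C3(464,57),(0,0,.36)),(C4(422,204),(0,0,.005)),(C3(252,463),(0,0,.005))],[.52,.22,1.57,.23],lambda p,q:T(p[:3],q))
print('bar',T(st[:3],(-.13,0,st[3])))
# swap variant for leg labels
st2=run(lambda p:[(C4(618,172),(-.130,-.016,p[3])),(C4(618,277),(-.130,.016,p[3])),
  (C3(111,136),(-.130,.016,p[3])),(C3(100,187),(-.130,-.016,p[3])),
  (C3(260,452),(0,0,.01)),(C4(70,222),(0,0,.36)),(C3(464,57),(0,0,.36)),(C4(422,204),(0,0,.005)),(C3(252,463),(0,0,.005))],[.52,.22,1.57,.23],lambda p,q:T(p[:3],q))
print('bar2',T(st2[:3],(-.13,0,st2[3])))
# red card
t=-.038
rc=run(lambda p:[(C1(95,103),(t-.012,-.005,.136)),(C1(152,108),(t+.012,-.005,.136)),(C1(160,175),(t+.012,-.005,.096)),(C1(110,172),(t-.012,-.005,.096)),
  (C1(343,190),(.05,-.005,.096)),(C2(535,441),(t-.012,-.005,.136)),(C2(540,475),(t-.012,.005,.136)),(C1(210,80),(0,0,.152))],[.49,-.22,1.57],T)
E
python3 fit.py
```

```text
[0.5285079  0.21975951 1.64914138 0.2388176 ] 94.48884085767672
[[0.6, 13.9], [-0.6, -29.1], [-3.3, 23.5], [1.0, -6.1], [-1.6, 2.2], [-0.0, 0.6], [0.3, 0.3], [-0.4, 0.8], [0.1, 0.3]]
bar [0.53868234 0.09015827 0.2388176 ]
[0.52855251 0.21916048 1.55832386 0.24715062] 89.28538014642584
[[-0.2, 0.8], [-0.9, -0.5], [-0.1, 0.2], [0.2, 0.2], [-1.9, 2.2], [0.4, 0.5], [-0.1, 0.3], [-0.1, 0.8], [-0.2, 0.2]]
bar2 [0.52693113 0.08917059 0.24715062]
[ 0.47739502 -0.22054183  1.73036872] 99.14282457081045
[[-0.5, 1.2], [0.0, 1.1], [0.5, 0.2], [-1.0, -0.0], [0.6, -0.2], [0.4, 0.6], [0.5, 0.6], [1.1, 0.4]]
```

{"name": "jog_arm", "arguments": {
  "commands": [
    [14, -35, 0, 0],
    [14, -35, 0, 0],
    [14, -35, 0, 0],
    [14, -35, 0, 0],
    [14, -35, 0, 0],
    [14, -35, 0, 0],
    [14, -35, 0, 0],
    [14, -35, 0, 0],
    [14, -35, 0, 0],
    [14, -35, 0, 0]
  ],
  "fingers": 40
}}

```text
clock: 0.98
tool_pos: [0.3916, 0.2745, 0.2266]
orientation: [-180.0, 0.0, -21.9]
force: [1.0, -0.4, 0.3]
opening: 0.0402
```

{"name": "jog_arm", "arguments": {
  "commands": [
    [6, -36, 0, 0],
    [6, -36, 0, 0],
    [6, -36, 0, 0],
    [6, -36, 0, -2],
    [6, -36, 0, -3],
    [6, -36, 0, -4],
    [6, -36, 0, -4],
    [6, -36, 0, -4],
    [6, -36, 0, -4],
    [6, -36, 0, -4]
  ]
}}

```text
clock: 1.82
tool_pos: [0.4513, -0.0854, 0.2267]
orientation: [-180.0, -0.0, -47.1]
force: [1.8, 0.4, -0.4]
opening: 0.04
```

{"name": "jog_arm", "arguments": {
  "commands": [
    [4, -21.5, 0, -4],
    [4, -21.5, 0, -4],
    [4, -21.5, 0, -4],
    [4, -21.5, 0, -4],
    [4, -21.5, 0, -4],
    [4, -21.5, 0, -4],
    [4, -21.5, 0, -4],
    [4, -21.5, 0, -3],
    [0, 0, 0, 0],
    [0, 0, 0, 0]
  ]
}}

```text
clock: 2.65
tool_pos: [0.4832, -0.2565, 0.2259]
orientation: [179.9, 0.0, -78.0]
force: [-0.2, 0.3, 1.3]
opening: 0.0403
```

```bash
cat >> h.py <<'E'
from scipy.spatial.transform import Rotation as Ro
def wproj(fn,P):
    m=json.load(open('pics/'+fn+'.json')); f=240/np.tan(np.radians(m['fov_y'])/2); M=np.array(m['mount'])
    R=Ro.from_euler('xyz',m['orientation'],degrees=True).as_matrix(); P=np.array(P,float).reshape(-1,3)
    q=(P-np.array(m['tool_pos']))@R; q=(q-M[:3,3])@M[:3,:3]
    r=np.hypot(q[:,0],q[:,1]); th=np.arctan2(r,q[:,2]); return np.c_[m['cx']+f*th*q[:,0]/r, m['cy']+f*th*q[:,1]/r]
E
python3 - <<'E'
from h import *
s,o=save('wrist','w1'); print(o['tool_pos'],o['orientation'],o['joint_pos'],o['force'])
c,sn=np.cos(np.radians(99.14)),np.sin(np.radians(99.14))
im=s['image'][:,:,::-1].copy()
for q in [(-.05,-.005,.136),(-.05,.005,.136),(-.026,-.005,.136),(-.026,.005,.136),(.05,-.005,.096),(.05,.005,.096),(0,0,.158)]:
    P=[.4774+c*q[0]-sn*q[1],-.2205+sn*q[0]+c*q[1],q[2]]
    u=wproj('w1',P)[0]; print(q,u.round(1)); cv2.circle(im,tuple(int(round(v)) for v in u),2,(0,255,0),-1)
cv2.imwrite('pics/w1o.png',im)
E
```

```text
[ 0.48315471 -0.25645878  0.22589534] [ 1.79935991e+02  3.23771499e-02 -7.79785897e+01] [-7.43974152e+00  8.58120306e+00 -1.55724885e+01 -1.00788123e-02
 -6.59174481e+01  1.94652883e+01] [-0.17166079  0.31072818  1.34747478]
(-0.05, -0.005, 0.136) [312.7 230.9]
(-0.05, 0.005, 0.136) [327.3 231.6]
(-0.026, -0.005, 0.136) [311.1 264. ]
(-0.026, 0.005, 0.136) [325.3 264.7]
(0.05, -0.005, 0.096) [308.2 330.1]
(0.05, 0.005, 0.096) [319.6 330.6]
(0, 0, 0.158) [316.2 311.5]
```

View pics/w1o.png

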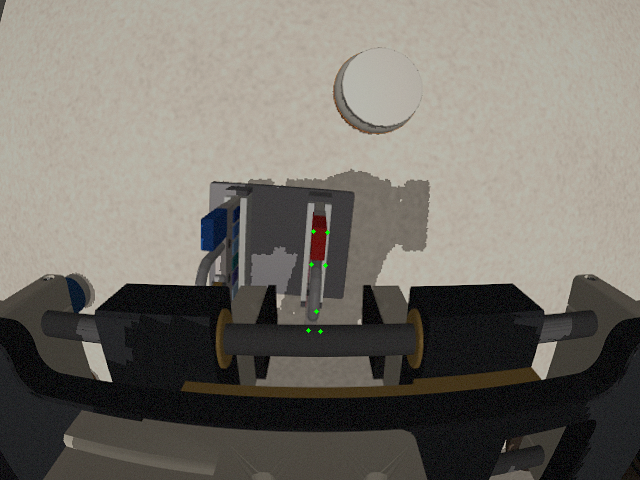

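```bash
python3 - <<'E'
import cv2
for n in ['w1','w1o']:
    im=cv2.imread(f'pics/{n}.png')[180:350,260:380]; cv2.imwrite(f'pics/{n}z.png',cv2.resize(im,None,fx=3.4,fy=3.4,interpolation=cv2.INTER_CUBIC))
a=cv2.imread('pics/w1z.png');b=cv2.imread('pics/w1oz.png'); cv2.imwrite('pics/w1zz.png',cv2.hconcat([a,b])[:,:800])
E
```

```text
(no output)
```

View pics/w1zz.png

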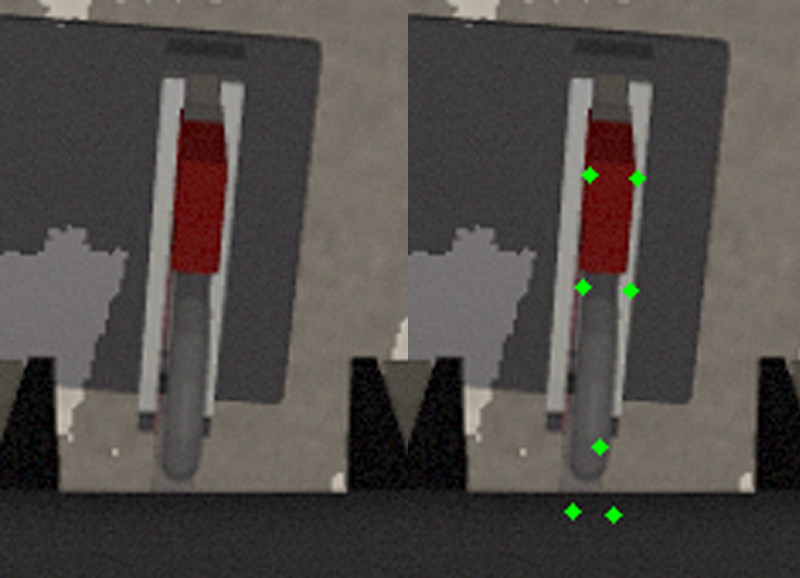

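{"name": "jog_arm", "arguments": {
  "commands": [
    [0.5, -1.5, -15, -1.4],
    [0.3, -1.5, -15, -1.3],
    [0, 0, -15, 0],
    [0, 0, -15, 0],
    [0, 0, -15, 0],
    [0, 0, -15, 0],
    [0, 0, -15, 0],
    [0, 0, -15, 0],
    [0, 0, 0, 0],
    [0, 0, 0, 0]
  ]
}}

```text
clock: 3.53
tool_pos: [0.4839, -0.2579, 0.1064]
orientation: [179.9, 0.0, -80.5]
force: [0.0, 0.6, 0.5]
opening: 0.0399
```

{"name": "jog_arm", "arguments": {
  "commands": [
    [0, 0, 0, 0],
    [0, 0, 0, 0],
    [0, 0, 0, 0],
    [0, 0, 0, 0],
    [0, 0, 0, 0],
    [0, 0, 0, 0],
    [0, 0, 0, 0],
    [0, 0, 0, 0],
    [0, 0, 0, 0],
    [0, 0, 0, 0]
  ],
  "fingers": 0
}}

```text
clock: 4.37
tool_pos: [0.4848, -0.2587, 0.107]
orientation: [-179.9, -0.0, -80.6]
force: [1.0, 1.4, 5.3]
opening: 0.01
```

```bash
python3 - <<'E'
from h import *
o=get_obs(); print(o)
s,_=save('wrist','w2'); s2,_=save('scene','s2')
a=cv2.resize(s['image'][:,:,::-1][150:450,150:490],None,fx=1.2,fy=1.2); b=cv2.resize(s2['image'][:,:,::-1][130:250,210:330],None,fx=3,fy=3,interpolation=cv2.INTER_CUBIC)
cv2.imwrite('pics/m2.png',cv2.hconcat([a,b]))
E
```

```text
{'clock': 4.3667, 'joint_pos': array([-7.65139628e+00,  1.50900561e+01, -2.43729175e+01,  7.52026430e-03,
       -5.04794551e+01,  1.70757047e+01]), 'qvel': array([ 0.03075432,  0.09674691, -0.00825006,  0.02966952,  0.03303112,
        0.04653972]), 'tau': array([ -0.86203046, -42.8014648 ,  21.90940797,   5.66440701,
        -0.16501372,   0.24222809]), 'tool_pos': array([ 0.48480313, -0.25869088,  0.10697953]), 'orientation': array([-1.79946672e+02, -2.24548380e-02, -8.05709194e+01]), 'force': array([0.97867164, 1.35097563, 5.33374134]), 'moment': array([ 0.83824695, -0.42871752, -0.22363379]), 'opening': 0.010001087605637992}
```

View pics/m2.png

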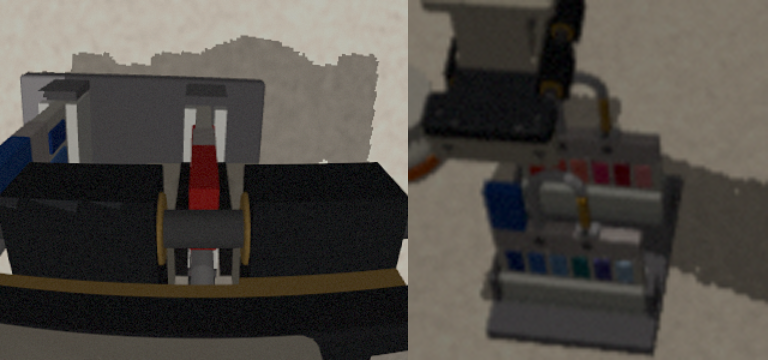

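{"name": "jog_arm", "arguments": {
  "commands": [
    [0, 0, 3, 0],
    [0, 0, 6, 0],
    [0, 0, 10, 0],
    [0, 0, 15, 0],
    [0, 0, 18, 0],
    [0, 0, 18, 0],
    [0, 0, 18, 0],
    [0, 0, 18, 0],
    [0, 0, 14, 0],
    [0, 0, 0, 0]
  ]
}}

```text
clock: 5.3
tool_pos: [0.4849, -0.2593, 0.2302]
orientation: [-179.8, -0.1, -80.5]
force: [0.7, -0.3, -1.1]
opening: 0.0097
```

```bash
python3 - <<'E'
from h import *
o=get_obs(); print(o['tool_pos'],o['orientation'],o['force'],o['moment'],o['opening'],o['clock'])
s,_=save('wrist','w3'); s2,_=save('scene','s3')
a=cv2.resize(s['image'][:,:,::-1][150:450,150:490],None,fx=1.2,fy=1.2); b=cv2.resize(s2['image'][:,:,::-1][90:210,210:330],None,fx=3,fy=3,interpolation=cv2.INTER_CUBIC)
cv2.imwrite('pics/m3.png',cv2.hconcat([a,b]))
E
```

```text
[ 0.48492612 -0.25932019  0.23019479] [-1.79818906e+02 -1.33636418e-01 -8.05381058e+01] [ 0.66700663 -0.32917595 -1.0856716 ] [-0.08158668 -0.15977235  0.05082214] 0.009735563135109489 5.3
```

View pics/m3.png

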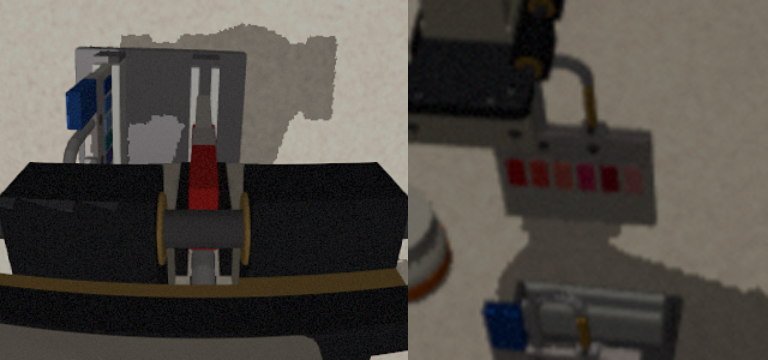

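{"name": "jog_arm", "arguments": {
  "commands": [
    [2, 14, 0, -1],
    [4, 24, 0, -1],
    [5, 30, 0, -1],
    [5, 34, 0, -1],
    [5, 34, 0, -1],
    [5, 34, 0, -1],
    [5, 34, 0, -1],
    [5, 30, 0, -1],
    [4, 20, 0, -1],
    [1.6, 10, 0, -1.2]
  ]
}}

```text
clock: 6.23
tool_pos: [0.5252, 0.0075, 0.2249]
orientation: [179.8, -0.0, -90.7]
force: [0.2, -1.1, -2.6]
opening: 0.0097
```

{"name": "jog_arm", "arguments": {
  "commands": [
    [0, 0, 0, 0],
    [0, 0, 0, 0],
    [0, 0, 0, 0],
    [0, 0, 0, 0],
    [0, 0, 0, 0],
    [0, 0, 0, 0],
    [0, 0, 0, 0],
    [0, 0, 0, 0],
    [0, 0, 0, 0],
    [0, 0, 0, 0]
  ]
}}

```text
clock: 7.07
tool_pos: [0.5259, 0.0053, 0.2266]
orientation: [-180.0, 0.0, -90.8]
force: [0.7, -0.2, -2.4]
opening: 0.0098
```

```bash
python3 - <<'E'
from h import *
o=get_obs(); print(o['tool_pos'],o['orientation'],o['force'],o['moment'],o['opening'],o['clock'])
s,_=save('top','t4'); s2,_=save('scene','s4')
a=cv2.resize(s['image'][:,:,::-1][220:340,150:330],None,fx=4,fy=4,interpolation=cv2.INTER_CUBIC); b=cv2.resize(s2['image'][:,:,::-1][110:260,340:520],None,fx=4,fy=4,interpolation=cv2.INTER_CUBIC)
cv2.imwrite('pics/t4z.png',a);cv2.imwrite('pics/s4z.png',cv2.convertScaleAbs(b,alpha=1.4))
E
```

```text
[0.52588902 0.00529736 0.22660225] [-1.79996673e+02  2.59033088e-03 -9.07815876e+01] [ 0.70194153 -0.21586857 -2.44634754] [-0.01621655 -0.04571988  0.00051749] 0.009803825568818873 7.0667
```

View pics/t4z.png

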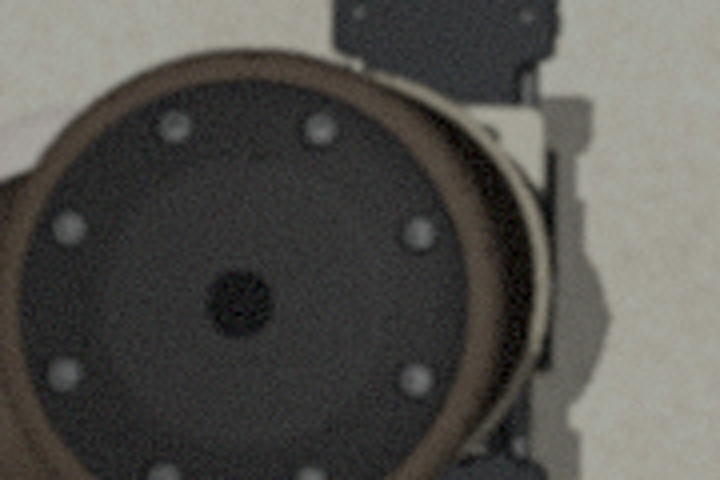

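View pics/s4z.png

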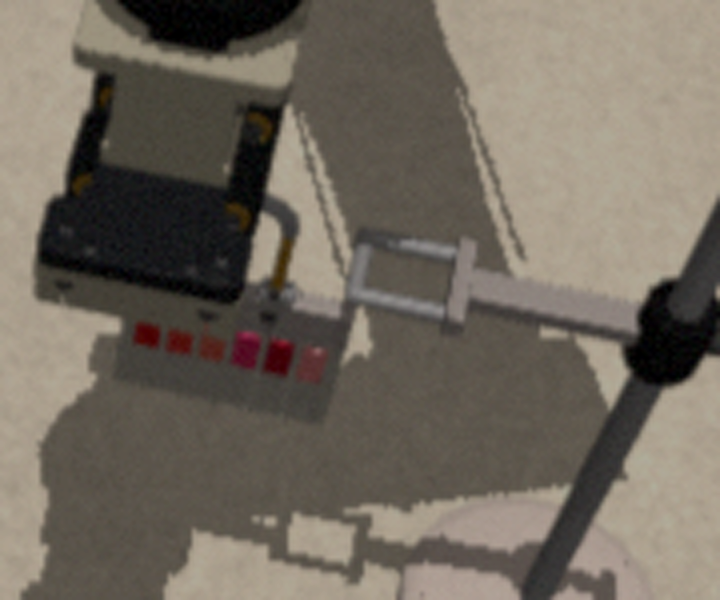

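```bash
python3 - <<'E'
from h import *
im=cv2.imread('pics/s4.png'); k=4; x0,y0=360,130
b=cv2.convertScaleAbs(cv2.resize(im[y0:y0+120,x0:x0+150],None,fx=5,fy=5,interpolation=cv2.INTER_CUBIC),alpha=1.4)
tcp=np.array([.5259,.0053,.2266]); a=np.radians(89.25); ex=np.array([np.cos(a),np.sin(a),0]); ey=np.array([-np.sin(a),np.cos(a),0])
seat=tcp+.038*ex+[0,0,.039]
def P(x,y,z): return seat+ex*x+ey*y+np.array([0,0,z])
pts=[P(.05,-.005,-.05),P(.05,.005,-.05),P(.05,-.004,-.134),P(0,0,.012),P(.014,0,-.010),P(.014,-.003,-.044)]
e=.0
bar=np.array([.5269,.0892,.2472]); pts+= [bar,bar+[.016,0,0],bar-[.016,0,0]]
for p in pts:
    u=(proj('s4',p)[0]-[x0,y0]+.5)*5-.5; print(u.round(0), end=' '); cv2.circle(b,tuple(int(round(v)) for v in u),2,(0,255,0),-1)
cv2.imwrite('pics/s4o.png',b)
# sensitivities px per mm
for d in np.eye(3): print(((proj('s4',bar+d*.001)-proj('s4',bar))*5).round(2), ((proj('t4',bar+d*.001)-proj('t4',bar))).round(2))
E
```

```text
[345. 302.] [349. 279.] [305. 434.] [230. 146.] [262. 197.] [245. 265.] [352. 231.] [345. 268.] [358. 195.] [[-0.41  2.28]] [[ 0.01 -0.66]]
[[2.96 0.58]] [[-0.65 -0.  ]]
[[ 0.54 -1.84]] [[-0.13  0.01]]
```

View pics/s4o.png

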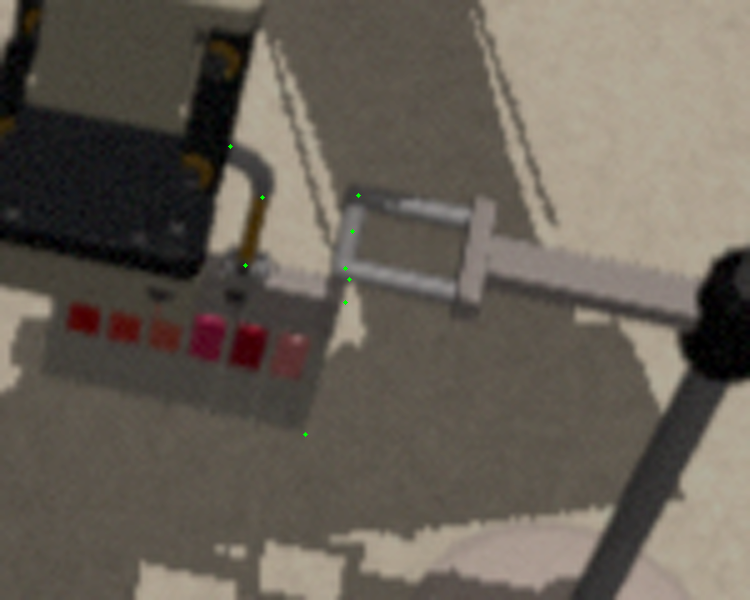

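{"name": "jog_arm", "arguments": {
  "commands": [
    [0.2, 2, 0, 0],
    [0.2, 3, 0, 0],
    [0.2, 4, 0, 0],
    [0, 4, 0, 0],
    [0, 3, 0, 0],
    [0, 2, 0, 0],
    [0, 1, 0, 0],
    [0, 1, 0, 0],
    [0, 0, 0, 0],
    [0, 0, 0, 0]
  ]
}}

```text
clock: 8.0
tool_pos: [0.5265, 0.0254, 0.2265]
orientation: [180.0, -0.0, -90.8]
force: [0.3, 0.2, -2.2]
opening: 0.0103
```

{"name": "jog_arm", "arguments": {
  "commands": [
    [0, 0.8, 0, 0],
    [0, 0.8, 0, 0],
    [0, 0.8, 0, 0],
    [0, 0.8, 0, 0],
    [0, 0.8, 0, 0],
    [0, 0.5, 0, 0],
    [0, 0.5, 0, 0],
    [0, 0, 0, 0],
    [0, 0, 0, 0],
    [0, 0, 0, 0]
  ]
}}

```text
clock: 8.83
tool_pos: [0.5265, 0.0303, 0.2266]
orientation: [180.0, -0.0, -90.8]
force: [0.5, -1.2, -3.0]
opening: 0.0098
```

```bash
python3 - <<'E'
from h import *
o=get_obs(); print(o['tool_pos'],o['orientation'],o['force'],o['moment'],o['opening'],o['clock'])
s2,_=save('scene','s5'); x0,y0=360,120
b=cv2.convertScaleAbs(cv2.resize(s2['image'][:,:,::-1][y0:y0+100,x0:x0+130],None,fx=6,fy=6,interpolation=cv2.INTER_CUBIC),alpha=1.5)
cv2.imwrite('pics/s5o.png',b)
E
```

```text
[0.52648107 0.03026875 0.22656152] [ 1.79996937e+02 -6.86757384e-03 -9.07773459e+01] [ 0.45410616 -1.18338359 -3.04027412] [-0.42028155 -0.09227683 -0.0149827 ] 0.00981937668981711 8.8333
```

View pics/s5o.png

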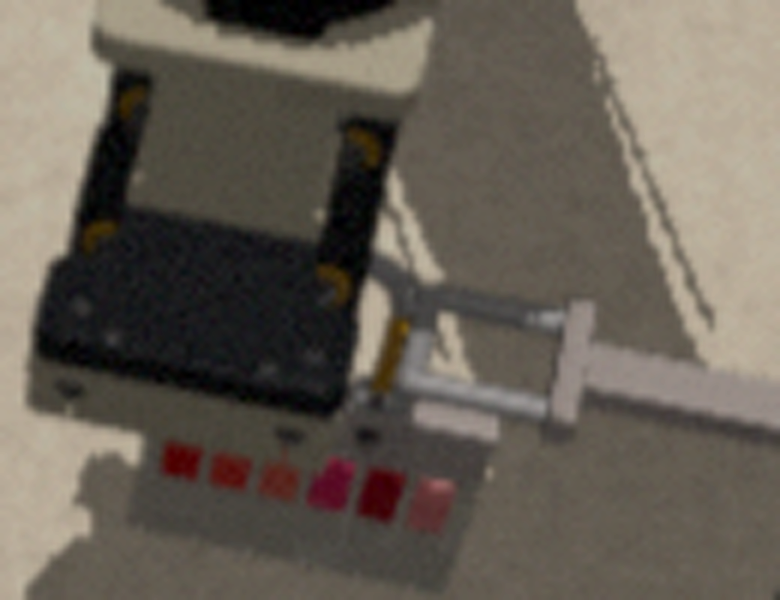

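The scene picture shows the gate, at crop (390,355), just touching the loop bar at about (425,345). Force y has started to drop, so contact came where expected. I'll press on in small steps.

{"name": "jog_arm", "arguments": {
  "commands": [
    [0, 0.5, 0, 0],
    [0, 0.5, 0, 0],
    [0, 0.5, 0, 0],
    [0, 0.5, 0, 0],
    [0, 0.5, 0, 0],
    [0, 0.5, 0, 0],
    [0, 0, 0, 0],
    [0, 0, 0, 0],
    [0, 0, 0, 0],
    [0, 0, 0, 0]
  ]
}}

```text
clock: 9.72
tool_pos: [0.5264, 0.0333, 0.2265]
orientation: [180.0, -0.0, -90.8]
force: [1.4, -4.8, -4.2]
opening: 0.0096
```

```bash
python3 - <<'E'
from h import *
o=get_obs(); print(o['tool_pos'],o['orientation'],o['force'],o['moment'],o['opening'],o['clock'])
E
```

```text
[0.52641589 0.03326865 0.22645049] [ 1.79985191e+02 -1.22011229e-02 -9.07778164e+01] [ 1.40284341 -4.77861378 -4.2110981 ] [-1.87119287 -0.35793171  0.01408151] 0.00962971530903927 9.7167
```

{"name": "jog_arm", "arguments": {
  "commands": [
    [0, 0.5, 0, 0],
    [0, 0.5, 0, 0],
    [0, 0.5, 0, 0],
    [0, 0.5, 0, 0],
    [0, 0, 0, 0],
    [0, 0, 0, 0],
    [0, 0, 0, 0],
    [0, 0, 0, 0],
    [0, 0, 0, 0],
    [0, 0, 0, 0]
  ]
}}

```text
clock: 10.55
tool_pos: [0.5265, 0.0352, 0.2265]
orientation: [180.0, -0.0, -90.8]
force: [0.4, -5.1, -2.9]
opening: 0.0099
```

```bash
python3 - <<'E'
from h import *
o=get_obs(); print(o['tool_pos'],o['orientation'],o['force'],o['moment'],o['opening'],o['clock'])
s2,_=save('scene','s6'); x0,y0=390,140
b=cv2.convertScaleAbs(cv2.resize(s2['image'][:,:,::-1][y0:y0+80,x0:x0+100],None,fx=7,fy=7,interpolation=cv2.INTER_CUBIC),alpha=1.8)
cv2.imwrite('pics/s6o.png',b)
E
```

```text
[0.52645052 0.03522965 0.22650187] [ 1.79989453e+02 -1.60887812e-02 -9.07764642e+01] [ 0.44143696 -5.14099327 -2.898803  ] [-1.90641096 -0.34895118 -0.01424128] 0.009886111547650924 10.55
```

View pics/s6o.png

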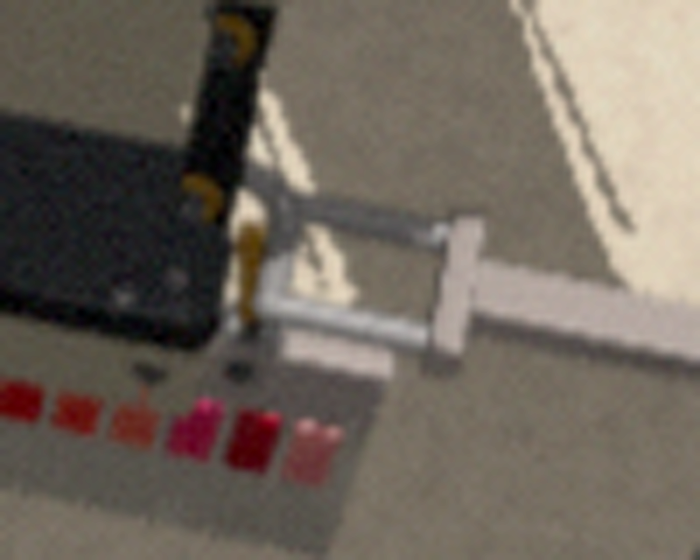

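The gate is swinging in: at crop (250,270) it leans away from the nose, and the force has levelled off near 5 N. I'll keep pressing.

{"name": "jog_arm", "arguments": {
  "commands": [
    [0, 0.8, 0, 0],
    [0, 0.8, 0, 0],
    [0, 0.8, 0, 0],
    [0, 0.8, 0, 0],
    [0, 0.8, 0, 0],
    [0, 0.8, 0, 0],
    [0, 0.8, 0, 0],
    [0, 0.4, 0, 0],
    [0, 0, 0, 0],
    [0, 0, 0, 0]
  ]
}}

```text
clock: 11.43
tool_pos: [0.5264, 0.0409, 0.2268]
orientation: [180.0, -0.0, -90.8]
force: [0.2, -7.0, -1.2]
opening: 0.0096
```

{"name": "jog_arm", "arguments": {
  "commands": [
    [0, 0.8, 0, 0],
    [0, 0.8, 0, 0],
    [0, 0.8, 0, 0],
    [0, 0.8, 0, 0],
    [0, 0.8, 0, 0],
    [0, 0, 0, 0],
    [0, 0, 0, 0],
    [0, 0, 0, 0],
    [0, 0, 0, 0],
    [0, 0, 0, 0]
  ]
}}

```text
clock: 12.27
tool_pos: [0.5261, 0.0447, 0.2264]
orientation: [179.9, -0.1, -90.8]
force: [0.7, -5.7, -2.9]
opening: 0.01
```

{"name": "jog_arm", "arguments": {
  "commands": [
    [0, 0.8, 0, 0],
    [0, 0.8, 0, 0],
    [0, 0.8, 0, 0],
    [0, 0.8, 0, 0],
    [0, 0.8, 0, 0],
    [0, 0.8, 0, 0],
    [0, 0.8, 0, 0],
    [0, 0, 0, 0],
    [0, 0, 0, 0],
    [0, 0, 0, 0]
  ]
}}

```text
clock: 13.1
tool_pos: [0.5258, 0.0504, 0.2261]
orientation: [179.9, -0.1, -90.8]
force: [0.3, -7.4, -4.0]
opening: 0.0096
```

```bash
python3 - <<'E'
from h import *
o=get_obs(); print(o['tool_pos'],o['orientation'],o['force'],o['moment'],o['opening'],o['clock'])
s2,_=save('scene','s7'); x0,y0=390,140
b=cv2.convertScaleAbs(cv2.resize(s2['image'][:,:,::-1][y0:y0+80,x0:x0+100],None,fx=7,fy=7,interpolation=cv2.INTER_CUBIC),alpha=1.8)
cv2.imwrite('pics/s7o.png',b)
E
```

```text
[0.52582071 0.0503531  0.22610349] [ 1.79906673e+02 -6.64355838e-02 -9.07801937e+01] [ 0.28390517 -7.37729602 -4.01975318] [-2.52452287 -0.11200125 -0.01296916] 0.009634349633992168 13.1
```

View pics/s7o.png

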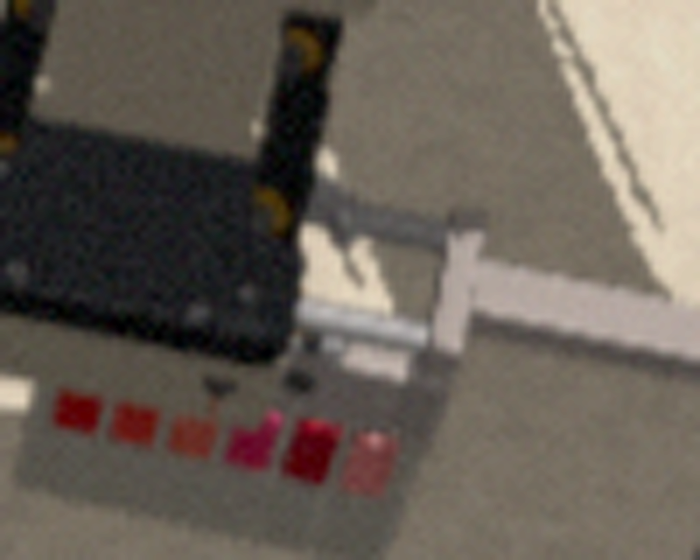

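{"name": "jog_arm", "arguments": {
  "commands": [
    [0, 0, -1.5, 0],
    [0, 0, -1.5, 0],
    [0, 0, -1.5, 0],
    [0, 0, -1.5, 0],
    [0, 0, -1.5, 0],
    [0, 0, -1.5, 0],
    [0, 0, -1.5, 0],
    [0, 0, -1.5, 0],
    [0, 0, -1.5, 0],
    [0, 0, 0, 0]
  ]
}}

```text
clock: 13.98
tool_pos: [0.5266, 0.0515, 0.213]
orientation: [-180.0, 0.0, -90.8]
force: [0.8, 0.0, -2.5]
opening: 0.0097
```

```bash
python3 - <<'E'
from h import *
o=get_obs(); print(o['tool_pos'],o['orientation'],o['force'],o['moment'],o['opening'],o['clock'])
s2,_=save('scene','s8'); x0,y0=390,140
b=cv2.convertScaleAbs(cv2.resize(s2['image'][:,:,::-1][y0:y0+80,x0:x0+100],None,fx=7,fy=7,interpolation=cv2.INTER_CUBIC),alpha=1.8)
cv2.imwrite('pics/s8o.png',b)
E
```

```text
[0.52664265 0.05145235 0.21297519] [-1.79983376e+02  3.26523787e-02 -9.07553195e+01] [ 0.83299996  0.04922716 -2.46098125] [-0.00165364 -0.00206442 -0.0052902 ] 0.009664815284254552 13.9833
```

View pics/s8o.png

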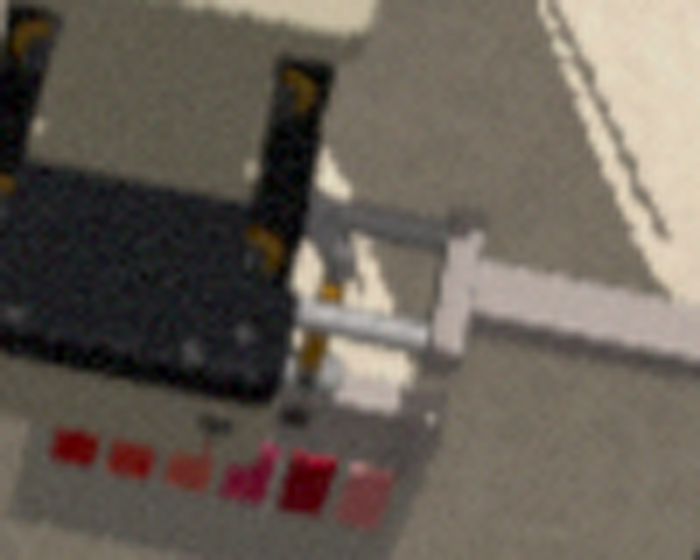

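The force is back at baseline and the gate is shut behind the bar, visible at crop (320,325). Next I lower slowly to contact for the pull.

{"name": "jog_arm", "arguments": {
  "commands": [
    [0, 0, -1, 0],
    [0, 0, -1, 0],
    [0, 0, -1, 0],
    [0, 0, -0.5, 0],
    [0, 0, -0.5, 0],
    [0, 0, 0, 0],
    [0, 0, 0, 0],
    [0, 0, 0, 0],
    [0, 0, 0, 0],
    [0, 0, 0, 0]
  ]
}}

```text
clock: 14.87
tool_pos: [0.5265, 0.051, 0.2091]
orientation: [180.0, 0.0, -90.8]
force: [0.8, 0.3, -2.4]
opening: 0.0098
```

{"name": "jog_arm", "arguments": {
  "commands": [
    [0, 0, -0.3, 0],
    [0, 0, -0.3, 0],
    [0, 0, -0.2, 0],
    [0, 0, 0, 0],
    [0, 0, 0, 0],
    [0, 0, 0, 0],
    [0, 0, 0, 0],
    [0, 0, 0, 0],
    [0, 0, 0, 0],
    [0, 0, 0, 0]
  ]
}}

```text
clock: 15.7
tool_pos: [0.5265, 0.051, 0.2083]
orientation: [-180.0, -0.0, -90.8]
force: [-0.6, -0.2, -2.5]
opening: 0.0099
```

{"name": "jog_arm", "arguments": {
  "commands": [
    [0, 0, -0.3, 0],
    [0, 0, -0.3, 0],
    [0, 0, -0.2, 0],
    [0, 0, 0, 0],
    [0, 0, 0, 0],
    [0, 0, 0, 0],
    [0, 0, 0, 0],
    [0, 0, 0, 0],
    [0, 0, 0, 0],
    [0, 0, 0, 0]
  ]
}}

```text
clock: 16.53
tool_pos: [0.5265, 0.051, 0.2075]
orientation: [-180.0, 0.0, -90.8]
force: [-0.3, -1.0, -1.9]
opening: 0.0099
```

{"name": "jog_arm", "arguments": {
  "commands": [
    [0, 0, -0.3, 0],
    [0, 0, -0.3, 0],
    [0, 0, -0.2, 0],
    [0, 0, 0, 0],
    [0, 0, 0, 0],
    [0, 0, 0, 0],
    [0, 0, 0, 0],
    [0, 0, 0, 0],
    [0, 0, 0, 0],
    [0, 0, 0, 0]
  ]
}}

```text
clock: 17.37
tool_pos: [0.5265, 0.051, 0.2067]
orientation: [-180.0, 0.0, -90.8]
force: [0.4, -0.6, -2.5]
opening: 0.0097
```

{"name": "jog_arm", "arguments": {
  "commands": [
    [0, 0, -0.3, 0],
    [0, 0, -0.3, 0],
    [0, 0, -0.2, 0],
    [0, 0, -0.2, 0],
    [0, 0, 0, 0],
    [0, 0, 0, 0],
    [0, 0, 0, 0],
    [0, 0, 0, 0],
    [0, 0, 0, 0],
    [0, 0, 0, 0]
  ]
}}

```text
clock: 18.2
tool_pos: [0.5265, 0.051, 0.2057]
orientation: [-180.0, 0.0, -90.8]
force: [-0.5, 0.4, -2.1]
opening: 0.0099
```

```bash
python3 - <<'E'
from h import *
o=get_obs(); print(o['tool_pos'],o['force'],o['moment'],o['clock'])
E
```

```text
[0.5265089  0.05098055 0.20566633] [-0.5349238   0.43073313 -2.10222143] [ 0.03074923 -0.0333197  -0.07101078] 18.2
```

{"name": "jog_arm", "arguments": {
  "commands": [
    [0, 0, -0.3, 0],
    [0, 0, -0.3, 0],
    [0, 0, -0.2, 0],
    [0, 0, -0.2, 0],
    [0, 0, 0, 0],
    [0, 0, 0, 0],
    [0, 0, 0, 0],
    [0, 0, 0, 0],
    [0, 0, 0, 0],
    [0, 0, 0, 0]
  ]
}}

```text
clock: 19.03
tool_pos: [0.5267, 0.051, 0.2049]
orientation: [-180.0, 0.0, -90.8]
force: [-1.3, -1.0, 3.4]
opening: 0.0099
```

```bash
python3 - <<'E'
from h import *
o=get_obs(); print(o['tool_pos'],o['force'],o['moment'],o['clock'])
s2,_=save('scene','s9'); x0,y0=390,140
b=cv2.convertScaleAbs(cv2.resize(s2['image'][:,:,::-1][y0:y0+80,x0:x0+100],None,fx=7,fy=7,interpolation=cv2.INTER_CUBIC),alpha=1.8)
cv2.imwrite('pics/s9o.png',b)
E
```

```text
[0.52669185 0.05100735 0.20491388] [-1.30831496 -0.95950258  3.40260121] [0.14075572 0.33358945 0.04720376] 19.0333
```

View pics/s9o.png

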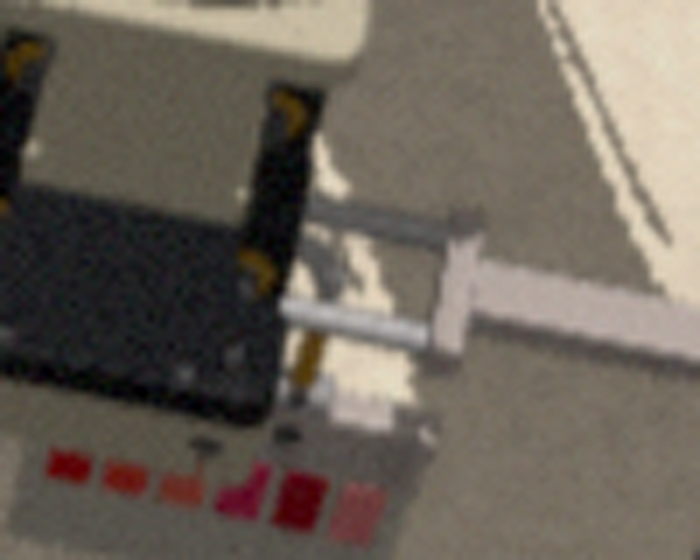

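{"name": "jog_arm", "arguments": {
  "commands": [
    [0, 0, -0.1, 0],
    [0, 0, 0, 0],
    [0, 0, 0, 0],
    [0, 0, 0, 0],
    [0, 0, 0, 0],
    [0, 0, 0, 0],
    [0, 0, 0, 0],
    [0, 0, 0, 0],
    [0, 0, 0, 0],
    [0, 0, 0, 0]
  ]
}}

```text
clock: 19.92
tool_pos: [0.5267, 0.051, 0.2048]
orientation: [-180.0, 0.0, -90.8]
force: [-1.1, -0.9, 4.8]
opening: 0.0097
```

```bash
python3 - <<'E'
from h import *
for i in range(3):
    o=get_obs(); print(o['tool_pos'],o['force'],o['moment'],o['clock']); snapshot('top')
E
```

```text
[0.52669328 0.05101156 0.20477454] [-1.10758329 -0.92221992  4.80375382] [0.18589776 0.42755968 0.06428807] 19.9167
[0.52668808 0.05099548 0.20477845] [-1.5474475  -0.672138    5.41929236] [0.19925365 0.36568265 0.03826424] 19.9667
[0.52668531 0.05101601 0.20478636] [-0.76522717 -0.17566892  5.60357763] [0.21110824 0.34853526 0.0386562 ] 20.0167
```

{"name": "jog_arm", "arguments": {
  "commands": [
    [0, 0, 0.2, 0],
    [0, 0, 0.2, 0],
    [0, 0, 0, 0],
    [0, 0, 0, 0],
    [0, 0, 0, 0],
    [0, 0, 0, 0],
    [0, 0, 0, 0],
    [0, 0, 0, 0],
    [0, 0, 0, 0],
    [0, 0, 0, 0]
  ]
}}

```text
clock: 20.9
tool_pos: [0.5265, 0.051, 0.2049]
orientation: [-180.0, 0.0, -90.8]
force: [-1.0, 0.3, 3.7]
opening: 0.01
```

{"name": "jog_arm", "arguments": {
  "commands": [
    [0, 0, 0, 0],
    [0, 0, 0, 0],
    [0, 0, 0, 0],
    [0, 0, 0, 0],
    [0, 0, 0, 0],
    [0, 0, 0, 0],
    [0, 0, 0, 0],
    [0, 0, 0, 0],
    [0, 0, 0, 0],
    [0, 0, 0, 0]
  ],
  "fingers": 45
}}

```text
clock: 21.73
tool_pos: [0.5265, 0.051, 0.205]
orientation: [-180.0, 0.0, -90.8]
force: [-0.4, -0.5, -0.6]
opening: 0.0447
```

```bash
python3 - <<'E'
from h import *
o=get_obs(); print(o['tool_pos'],o['force'],o['moment'],o['opening'],o['clock'])
s2,_=save('scene','s10'); x0,y0=370,140
b=cv2.convertScaleAbs(cv2.resize(s2['image'][:,:,::-1][y0:y0+80,x0:x0+110],None,fx=7,fy=7,interpolation=cv2.INTER_CUBIC),alpha=1.8)
cv2.imwrite('pics/s10o.png',b)
E
```

```text
[0.52649191 0.05098795 0.20496715] [-0.39945311 -0.45517212 -0.61329368] [ 0.04862392 -0.05834628 -0.00549842] 0.044731216149534146 21.7333
```

View pics/s10o.png

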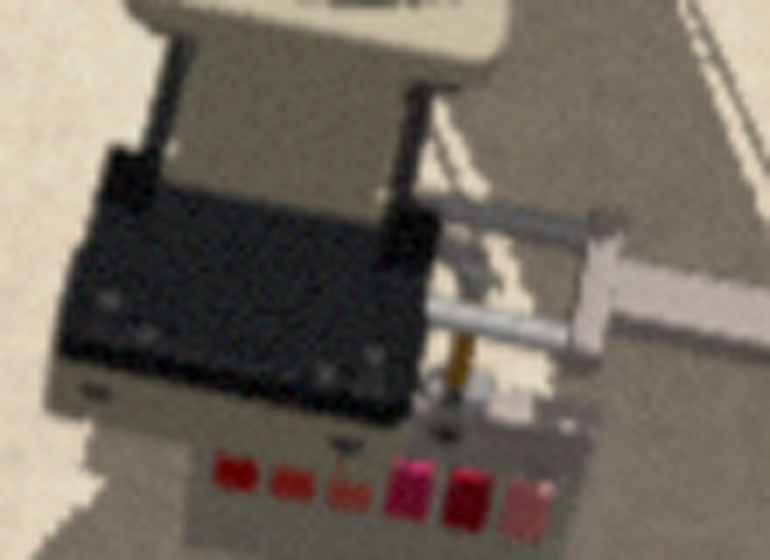

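{"name": "jog_arm", "arguments": {
  "commands": [
    [0, 0, 2, 0],
    [0, 0, 4, 0],
    [0, 0, 8, 0],
    [0, 0, 12, 0],
    [0, 0, 15, 0],
    [0, 0, 15, 0],
    [0, 0, 15, 0],
    [0, 0, 15, 0],
    [0, 0, 15, 0],
    [0, 0, 10, 0]
  ]
}}

```text
clock: 22.62
tool_pos: [0.5269, 0.051, 0.3184]
orientation: [-179.9, 0.0, -90.8]
force: [0.1, -0.2, -0.5]
opening: 0.0455
```

{"name": "jog_arm", "arguments": {
  "commands": [
    [0, -10, 0, 0],
    [0, -20, 0, 0],
    [0, -25, 0, 0],
    [0, -25, 0, 0],
    [0, -25, 0, 0],
    [0, -25, 0, 0],
    [0, -25, 0, 0],
    [0, -10, 0, 0],
    [0, 0, 0, 0],
    [0, 0, 0, 0]
  ]
}}

```text
clock: 23.45
tool_pos: [0.5262, -0.1145, 0.3155]
orientation: [180.0, 0.0, -90.9]
force: [-0.6, -0.2, 0.5]
opening: 0.0451
```

```bash
python3 - <<'E'
from h import *
o=get_obs(); print(o['tool_pos'],o['force'],o['opening'],o['clock'])
s2,_=save('scene','s11'); s3,_=save('top','t11'); x0,y0=360,120
b=cv2.convertScaleAbs(cv2.resize(s2['image'][:,:,::-1][y0:y0+110,x0:x0+130],None,fx=5,fy=5,interpolation=cv2.INTER_CUBIC),alpha=1.6)
cv2.imwrite('pics/s11o.png',b)
E
```

```text
[ 0.52619745 -0.11450157  0.31554645] [-0.60380084 -0.23020588  0.51659627] 0.04507902058087851 23.45
```

View pics/s11o.png

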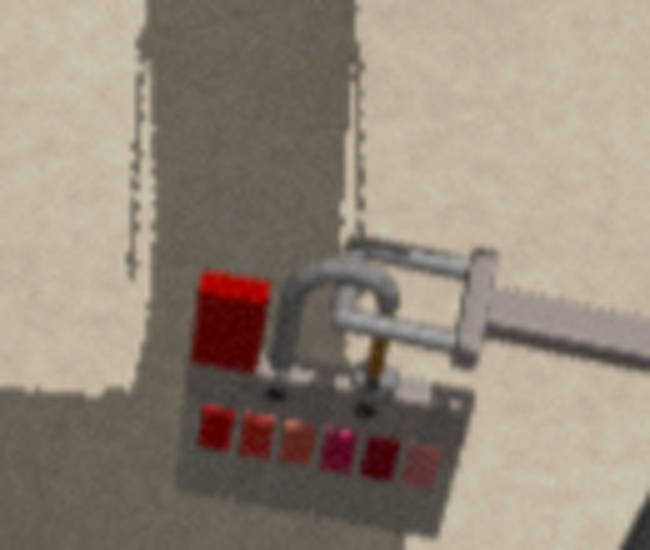

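View pics/t11.png

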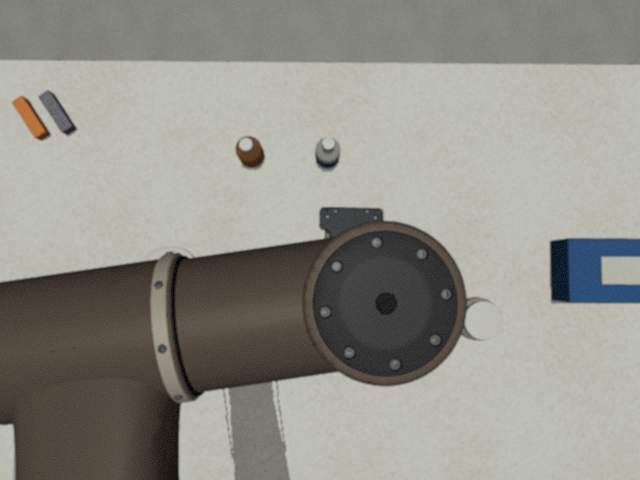

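View pics/s11.png

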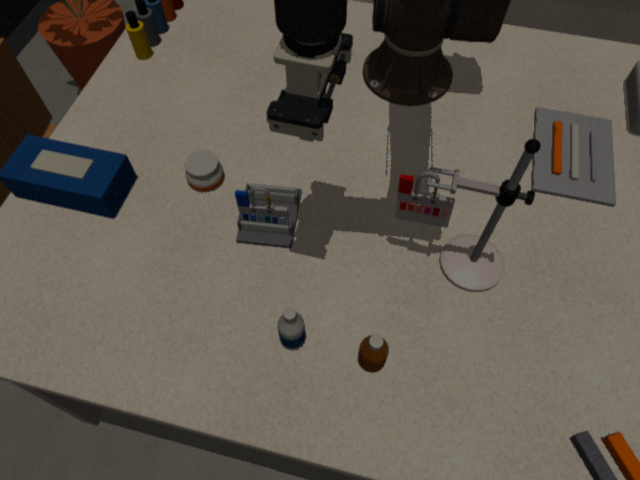

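{"name": "jog_arm", "arguments": {
  "commands": [
    [0, 0, 0, 0],
    [0, 0, 0, 0],
    [0, 0, 0, 0],
    [0, 0, 0, 0],
    [0, 0, 0, 0],
    [0, 0, 0, 0],
    [0, 0, 0, 0],
    [0, 0, 0, 0],
    [0, 0, 0, 0],
    [0, 0, 0, 0]
  ]
}}

```text
clock: 24.38
tool_pos: [0.5265, -0.1141, 0.3159]
orientation: [180.0, 0.0, -90.8]
force: [-0.1, 1.0, -0.6]
opening: 0.0448
```

```bash
python3 - <<'E'
from h import *
s2,o=save('scene','s12'); print(o['clock'],o['tau'],o['force'],o['joint_pos'],o['qvel'])
a=cv2.imread('pics/s11.png')[140:240,390:470].astype(int); b=cv2.imread('pics/s12.png')[140:240,390:470].astype(int)
print('diff',np.abs(a-b).mean(),np.abs(a-b).max())
# before/after for other things in scene0
c=cv2.imread('pics/scene0.png').astype(int); d=cv2.imread('pics/s12.png').astype(int)
for n,(x,y,w,h) in dict(jar=(180,145,50,50),blue=(232,180,65,65),booster=(270,300,45,55),oil=(352,330,45,45)).items():
    print(n,np.abs(c[y:y+h,x:x+w]-d[y:y+h,x:x+w]).mean())
E
```

```text
24.3833 [ 1.61139067e-02 -3.74829054e+01  3.03999388e+01  7.25297838e+00
  2.34623422e-02 -1.56483611e-04] [-0.10543383  0.97883269 -0.59834263] [ 8.63169668e+00  4.92871900e+00 -8.06042941e+00 -1.89879387e-03
 -7.70132736e+01 -9.41276337e+00] [-0.02146493 -0.07253833 -0.07164566  0.07026243  0.06808341  0.01334343]
diff 1.4227083333333332 38
jar 6.8584
blue 11.35992110453649
booster 6.830707070707071
oil 6.290864197530865
```

```bash
python3 -c "
from plant import close_job; print(close_job())"
```

```text
the job is handed in; nothing more can be done
None
```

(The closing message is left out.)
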